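Turn the headphone amplifier's volume off

TASK

The listening test is over: turn the volume knob of the headphone amplifier (the wider box, with four headphone sockets) anticlockwise all the way to its end stop, and let go of it. Leave the knob of the lamp dimmer, the smaller square box, as it is set.

Things in the scene. Friction and masses are not known exactly. Their poses are not given: they have to be found in the camera images.
- volume_knob (a joint): Volume knob of the headphone amplifier. Angle in rad: 0 is the off end stop, fully anticlockwise seen from above; it grows clockwise to 4.71 (full volume). It starts 0.8 to 1.3 rad from the off stop. It turns against light friction (0.04 N m) about a vertical axis, has no spring and stays where it is left.
- volume_grip (a point): Point on the axis of the volume knob, 26 mm above the flat top of the amplifier box. The knob is a black disc of 44 mm diameter, 4 mm thick, carrying an upright black bar grip 44 mm long, 12 mm wide, whose top is 34 mm above the box top (8 mm above this point). The x axis points along the bar towards the end with the white pointer line, z is up; the frame turns with the knob. At the off stop the pointer stands at 7 o'clock, at the dot of the printed scale on the box.
- headphone_amp: Headphone amplifier, a grey box fixed to the worktop, 140 mm deep (x) by 190 mm wide (y), 48 mm high; its origin is the centre of the underside, its x axis points to its rear, z is up. Four round headphone sockets in its top along the front edge, cooling slots at both ends of the top, and the volume knob in the middle of its top.
- dimmer_pointer (a point): Pointer end of the bar grip of the lamp dimmer's knob, 22 mm off the knob's axis, 26 mm above the box top; x points outwards along the bar. The knob is just like the volume knob, but stands in the middle of the top of a smaller grey box, the lamp dimmer, 100 x 100 mm and 48 mm high, fixed to the worktop, without sockets. It is to be left as it is set.

How it is judged:
At the end, for the whole second after the job is handed in: The volume knob stands at its off stop (within 0.18 rad, about 10 degrees) and is at rest; the pointer of the dimmer's knob is within 6 mm (about 15 degrees) of where it was at the start (value of joint volume_knob below 0.18 rad and velocity of joint volume_knob between -0.05 and 0.05 rad/s and distance of dimmer_pointer from where it was at the start of the episode below 0.006 m); the robot touches nothing.
It fails at once if the lamp dimmer's knob is turned (its pointer moves more than 6 mm) (distance of dimmer_pointer from where it was at the start of the episode above 0.006 m).
It also fails if it takes over 35 s, if anything falls off the work surface, if the arm or the gripper's body presses on something with over 40 N, if the wrist force passes 120 N, or if a joint passes its speed limit or range.

ROBOT

A 6-joint arm with a two-finger parallel gripper is mounted at the origin on a cart in front of the work surface, level with it; the furniture and walls round the work are solid. World frame = base frame: x ahead of the robot, y to its left, z up, the work surface at z = 0. Lengths are in m, angles in rad, forces in N, time in s.
With the tool pointing down it reaches from about 0.35 to 0.975 m from the base axis. Payload 4.9 kg.
Tool frame: the origin (TCP) lies at the very end of the fingers, on their centre line; the grasp point (between the pads) lies 19 mm behind it; z points along the fingers, y is the line along which they close (so a half turn about z gives the same grasp; the last joint's range is limited). The gripper opens to 85 mm and grips with 20 to 120 N. Pads are 22 mm wide; open, the fingers measure 114 mm over their backs; the gripper's body (76 mm by 85 mm) begins 54 mm behind the grasp point. The pads swing forward as they close: fully open they stand 13 mm farther back than shut.
Start: joints at [1.084, 0.053, 1.613, -0, 1.476, -0.119], TCP at [0.225, 0.583, 0.231] pointing down, gripper open.
Joint ranges: [-3.01, 3.01], [-1.01, 2.22], [0.06, 2.58], [-1.02, 4.17], [0.09, 2.62], [-3.14, 3.14]. Speed limits (rad/s): [2.57, 2.57, 3.14, 3.14, 3.14, 3.14].

INTERFACE

Orientations are given as a rotation vector (axis times angle).
In Python, from station import ctrl gives the robot as it stands. The module is installed in compiled form; this text tells all that it offers.
- The arm moves only by the tool jog_arm, never from a script. Its argument "steps" is a list of rows, each an object with "delta_rot": the turn, a rotation vector about the tool's x, y, z in degrees, a list of three; "linear": the shift along the tool's x, y, z in m, a list of three; "grip": the finger opening in m, from 0 to 0.0854. In form: [{"delta_rot": [rx, ry, rz], "linear": [x, y, z], "grip": grip}, ...]. A call has 1 to 10 rows; each row shifts and turns the commanded pose from where the row before left it, along the tool's axes as they then stand; what a row does not reach is not made up. A row lasts 1/10 s, in which the tool goes at most 50 mm and 8.59 degrees, less where a joint would pass 70% of its speed; a pose out of reach is approached as far as the arm can. A call with a gripper value outside its range is refused whole. The fingers move at their own pace and stop on an object; "newtons" is the grip in N (left out, the last holds). Time passes only in rows, so rows that do not move let the fingers close. It gives the time, the measured TCP pose, the force, the opening and the grip force at its end, in the units of the state.
- ctrl.get_obs(): the state, without advancing time (a new reading comes with each control period).
- ctrl.get_image(name): name is "scene" or "top"; returns (picture, depth): 420x560x3 uint8, red, green, blue; 420x560 float32, m along the optical axis (not along the pixel's ray), 0 where there is no reading.
- ctrl.camera_info(name): a dict with "camera_matrix" (3x3 intrinsics, pixels), "R" (3x3) and "t" (3): a world point X has camera coordinates R X + t. Camera axes: x right, y down, z forward; pixel columns grow to the right and rows downward; lengths in m; the calibration is good to about 2 mm. A picture is of the moment at which its call begins. camera_info takes no time and is no camera call.
- ctrl.finish_job(): hands the job in; it is judged then, once.
The state is a dict: "t": time; "q": joint angles; "dq": joint speeds; "effort": joint torques, N m; "tool_pos": TCP position; "tool_rot": TCP orientation; "contact_force": force on the tool from outside, world axes, zero at the start; "wrist_torque": the same for the moment, N m; "opening": finger opening in m; "grip_force": force on a finger pad.
Only numpy, scipy, OpenCV 4.12 (cv2) and the standard library are available. Lean on these libraries where they do the work, as an engineer would, in place of code of your own. Each camera call takes 0.05 s, during which the arm holds its last target. There are 200 camera calls.

## Working session

There is one attempt and no reset: what is moved stays moved. The work goes in short steps, Python scripts to look and compute and a tool call to move; the robot and the scene stay as the last step left them, time stands still between calls to the robot, and variables do not carry over. Pictures are saved under pics/ and viewed, at most 10 in all, crops included, and the job is handed in when it is done.

Besides the shell and the picture viewer there is one more tool, called after ">>>" in YAML: its name, and indented under it one key for each argument. jog_arm: Moves the arm, as the interface text tells. Its arguments: {"type":"object","properties":{"steps":{"type":"array"},"newtons":{"type":"number"}},"required":["steps"]}

```bash
mkdir -p pics
python3 - <<'E'
from station import ctrl
import cv2,numpy as np
for n in("top","scene"):
    im,d=ctrl.get_image(n); np.savez(f"{n}.npz",im=im,d=d); cv2.imwrite(f"pics/{n}1.png",im[:,:,::-1])
    print(ctrl.camera_info(n))
print(ctrl.get_obs())
E
```

```text
{'camera_matrix': array([[546.58525901,   0.        , 282.63825052],
       [  0.        , 546.58525901, 208.34469424],
       [  0.        ,   0.        ,   1.        ]]), 'R': array([[ 0.02020477, -0.99979463, -0.00156714],
       [-0.99072444, -0.01981075, -0.13443441],
       [ 0.13437576,  0.00426882, -0.99092125]]), 't': array([0.02072577, 0.47022607, 1.08786502])}
{'camera_matrix': array([[476.17287814,   0.        , 277.51047895],
       [  0.        , 476.17287814, 208.288154  ],
       [  0.        ,   0.        ,   1.        ]]), 'R': array([[ 0.8101729 , -0.5858111 , -0.0211005 ],
       [-0.42344768, -0.55997518, -0.71212349],
       [ 0.40535409,  0.58587811, -0.70173706]]), 't': array([-0.34592124,  0.29225079,  0.71048176])}
{'t': 0.1, 'q': array([ 1.08399580e+00,  5.33073513e-02,  1.61415725e+00,  1.51879199e-05,
        1.47600205e+00, -1.18990490e-01]), 'dq': array([-6.92575302e-06, -2.42346343e-03, -1.79441207e-03, -1.24669066e-03,
        5.49586789e-04,  4.24310045e-04]), 'effort': array([ 4.33421146e-04, -3.94904995e+01, -3.71362782e+01, -1.48501226e-04,
        3.90341738e-03, -1.83530801e-05]), 'tool_pos': array([0.22445745, 0.58270007, 0.23017539]), 'tool_rot': array([-5.74400595e-01, -3.08805084e+00,  2.80206198e-03]), 'contact_force': array([-0.23803673,  0.51948401,  0.4493683 ]), 'wrist_torque': array([-0.00322151, -0.04060055,  0.03343897]), 'grip_force': 0.0, 'opening': 0.08538966291423275}
```

View pics/top1.png

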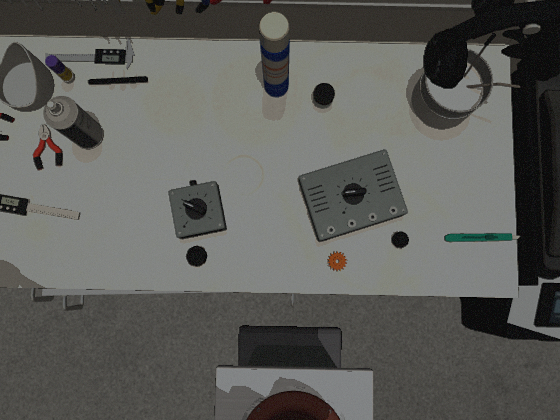

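View pics/scene1.png

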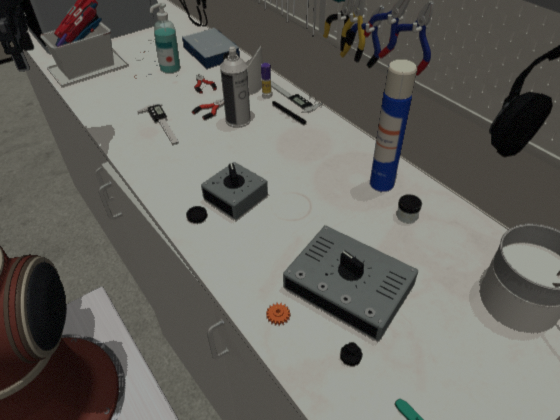

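The top view shows the amplifier around (353,195), with its sockets towards the bottom of the picture, and the dimmer around (197,209). The arm is out of view. I'll enlarge the amp and compute positions.

```bash
cat > h.py <<'E'
from station import ctrl
import cv2,numpy as np
def px(n,u,v,z):
    c=ctrl.camera_info(n);R=c["R"];C=-R.T@c["t"]
    r=R.T@np.linalg.inv(c["camera_matrix"])@np.array([u,v,1.])
    return C+r*(z-C[2])/r[2]
def dp(n,d,u,v):
    c=ctrl.camera_info(n);R=c["R"]
    return R.T@(np.linalg.inv(c["camera_matrix"])@np.array([u,v,1.])*d[v,u]-c["t"])
E
python3 - <<'E'
from h import *
f=np.load("top.npz");im=f["im"];d=f["d"]
cr=im[145:245,290:415]; g=cv2.resize(cr,None,fx=6,fy=6,interpolation=cv2.INTER_CUBIC)
g=np.clip(g*1.7,0,255).astype('uint8');cv2.imwrite("pics/crop1.png",g[:,:,::-1])
for u,v in [(353,190),(345,193),(363,190),(330,205),(380,180),(270,25),(323,94)]: print(u,v,dp("top",d,u,v).round(4))
# corners of the box top
for u,v in [(298,178),(386,150),(407,211),(320,241)]: print(px("top",u,v,.048).round(4))
E
```

```text
353 190 [ 0.5021 -0.1075  0.0817]
345 193 [ 0.4957 -0.0918  0.0821]
363 190 [ 0.5026 -0.1273  0.0811]
330 205 [ 0.4767 -0.0657  0.0448]
380 180 [ 0.5294 -0.1663  0.0492]
270 25 [0.7411 0.0562 0.2855]
323 94 [ 0.7102 -0.0491  0.0443]
[5.304e-01 1.000e-04 4.800e-02]
[ 0.5923 -0.1791  0.048 ]
[ 0.4671 -0.2207  0.048 ]
[ 0.403 -0.046  0.048]
```

View pics/crop1.png

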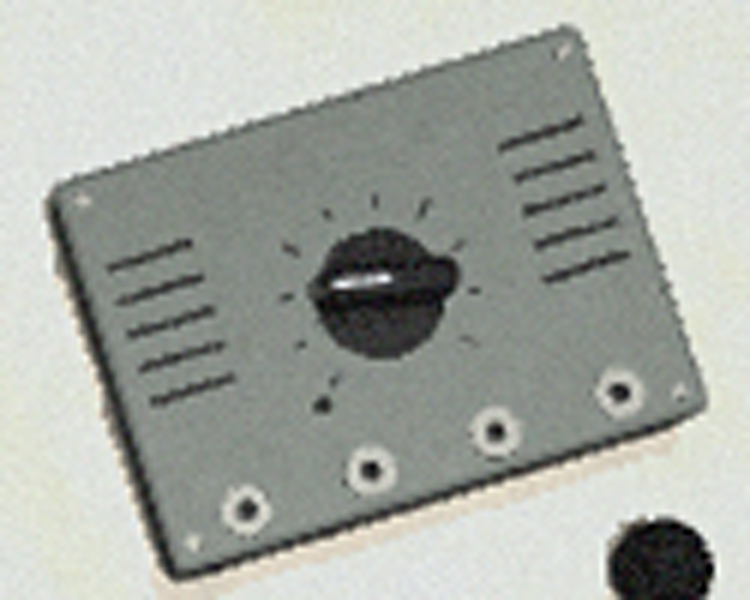

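The pointer end of the bar, with the white line, is at the left (312,292), and the scale dot is at (323,405). The knob centre is about (381,290). So about 55° (0.97 rad) of anticlockwise turning is left, which fits the stated 0.8 to 1.3 rad.

```bash
cat > go.py <<'E'
from h import *
from scipy.spatial.transform import Rotation as Ro
w=lambda a,b,z:px("top",290+(a+.5)/6-.5,145+(b+.5)/6-.5,z)
P=w(315,291,.082);Q=w(459,270,.082);D=w(323,405,.048)
c=np.array([.4982,-.1114]); e=(P+Q)[:2]/2; print("ends",P,Q,"len",np.linalg.norm(P-Q),"mid",e,"disc",w(379,293,.052))
a=lambda v:np.degrees(np.arctan2(v[1],v[0]))
m=(c+e)/2; print("pointer",a((P-Q)[:2]),"dot",a((D[:2]-m)),"centre",m)
o=ctrl.get_obs();R=Ro.from_rotvec(o["tool_rot"]).as_matrix()
print(R.round(3),"xdir",a(R[:2,0]),"ydir",a(R[:2,1]),"delta tool",R.T@(np.r_[m,.16]-o["tool_pos"]),o["tool_pos"])
E
python3 go.py
```

```text
ends [ 0.49545803 -0.08608665  0.082     ] [ 0.50336345 -0.13317449  0.082     ] len 0.04774683781380161 mid [ 0.49941074 -0.10963057] disc [ 0.5001961  -0.11076654  0.052     ]
pointer 99.53032036959462 dot 153.78525015091674 centre [ 0.49880537 -0.11051528]
[[-0.933  0.36  -0.001]
 [ 0.36   0.933 -0.002]
 [ 0.    -0.002 -1.   ]] xdir 158.92594150680603 ydir 68.9259667999055 delta tool [-0.50527767 -0.54807098  0.07107436] [0.22445745 0.58270007 0.23017539]
```

>>> jog_arm:
  steps:
    - {"linear":[-0.025,-0.027,0],"delta_rot":[0,0,0],"grip":0.0854}
    - {"linear":[-0.025,-0.027,0],"delta_rot":[0,0,0],"grip":0.0854}
    - {"linear":[-0.025,-0.027,0],"delta_rot":[0,0,0],"grip":0.0854}
    - {"linear":[-0.025,-0.027,0],"delta_rot":[0,0,0],"grip":0.0854}
    - {"linear":[-0.025,-0.027,0],"delta_rot":[0,0,0],"grip":0.0854}
    - {"linear":[-0.025,-0.027,0],"delta_rot":[0,0,0],"grip":0.0854}
    - {"linear":[-0.025,-0.027,0],"delta_rot":[0,0,0],"grip":0.0854}
    - {"linear":[-0.025,-0.027,0],"delta_rot":[0,0,0],"grip":0.0854}
    - {"linear":[-0.025,-0.027,0],"delta_rot":[0,0,0],"grip":0.0854}
    - {"linear":[-0.025,-0.027,0],"delta_rot":[0,0,0],"grip":0.0854}

```text
t: 1.1
tool_pos: [0.3609, 0.2399, 0.2309]
tool_rot: [-0.574, -3.088, 0.0]
contact_force: [0.6, 0.2, 0.7]
opening: 0.0855
grip_force: 0.0
```

>>> jog_arm:
  steps:
    - {"linear":[-0.025,-0.027,0],"delta_rot":[0,0,0],"grip":0.0854}
    - {"linear":[-0.025,-0.027,0],"delta_rot":[0,0,0],"grip":0.0854}
    - {"linear":[-0.025,-0.027,0],"delta_rot":[0,0,0],"grip":0.0854}
    - {"linear":[-0.025,-0.027,0],"delta_rot":[0,0,0],"grip":0.0854}
    - {"linear":[-0.025,-0.027,0],"delta_rot":[0,0,0],"grip":0.0854}
    - {"linear":[-0.025,-0.027,0],"delta_rot":[0,0,0],"grip":0.0854}
    - {"linear":[-0.025,-0.027,0],"delta_rot":[0,0,0],"grip":0.0854}
    - {"linear":[-0.025,-0.027,0],"delta_rot":[0,0,0],"grip":0.0854}
    - {"linear":[-0.025,-0.027,0],"delta_rot":[0,0,0],"grip":0.0854}
    - {"linear":[-0.025,-0.027,0],"delta_rot":[0,0,0],"grip":0.0854}

```text
t: 2.1
tool_pos: [0.4972, -0.102, 0.2308]
tool_rot: [-0.575, -3.088, -0.0]
contact_force: [-0.3, 1.0, 0.7]
opening: 0.0851
grip_force: 0.0
```

>>> jog_arm:
  steps:
    - {"linear":[0,0,0],"delta_rot":[0,0,7.5],"grip":0.06}
    - {"linear":[0,0,0],"delta_rot":[0,0,7.5],"grip":0.06}
    - {"linear":[0,0,0],"delta_rot":[0,0,7.5],"grip":0.06}
    - {"linear":[0,0,0],"delta_rot":[0,0,7.5],"grip":0.06}
    - {"linear":[0,0,0],"delta_rot":[0,0,7.5],"grip":0.06}
    - {"linear":[0,0,0],"delta_rot":[0,0,7.5],"grip":0.06}
    - {"linear":[0,0,0],"delta_rot":[0,0,7.5],"grip":0.06}
    - {"linear":[0,0,0],"delta_rot":[0,0,7],"grip":0.06}
    - {"linear":[0,0,0],"delta_rot":[0,0,0],"grip":0.06}
    - {"linear":[0,0,0],"delta_rot":[0,0,0],"grip":0.06}

```text
t: 3.1
tool_pos: [0.4969, -0.1004, 0.2309]
tool_rot: [-2.028, -2.399, 0.0]
contact_force: [-0.1, 0.6, 0.4]
opening: 0.06
grip_force: 0.0
```

```bash
python3 go.py|tail -4; python3 -c "
from h import *
im,d=ctrl.get_image('scene');cv2.imwrite('pics/s2.png',im[:,:,::-1]);print(ctrl.get_obs())"
```

```text
pointer 99.53032036959462 dot 153.78525015091674 centre [ 0.49880537 -0.11051528]
[[-0.166  0.986 -0.001]
 [ 0.986  0.166  0.   ]
 [ 0.    -0.001 -1.   ]] xdir 99.57144540028227 ydir 9.571456051348262 delta tool [-0.01029956  0.00023648  0.07092013] [ 0.49690528 -0.10041296  0.23092344]
{'t': 3.15, 'q': array([-3.46294471e-01, -2.34456970e-01,  1.88212393e+00,  1.44215343e-05,
        1.49451218e+00, -5.12947235e-01]), 'dq': array([-0.00028888, -0.00042371, -0.00304138, -0.00055025,  0.00082182,
        0.00838653]), 'effort': array([-3.99692581e-04, -2.69738549e+01, -3.71837354e+01, -1.70095909e-04,
        2.51645513e-03, -5.09460369e-03]), 'tool_pos': array([ 0.4969404 , -0.10042643,  0.23097939]), 'tool_rot': array([-2.02848638e+00, -2.39819973e+00,  2.99662553e-04]), 'contact_force': array([ 0.02295535,  0.21432424, -0.1212058 ]), 'wrist_torque': array([ 0.01033487,  0.01797956, -0.02815432]), 'grip_force': 0.0, 'opening': 0.06012540936474667}
```

>>> jog_arm:
  steps:
    - {"linear":[-0.01,0,0.02],"delta_rot":[0,0,0],"grip":0.06}
    - {"linear":[0,0,0.03],"delta_rot":[0,0,0],"grip":0.06}
    - {"linear":[0,0,0.03],"delta_rot":[0,0,0],"grip":0.06}
    - {"linear":[0,0,0.03],"delta_rot":[0,0,0],"grip":0.06}
    - {"linear":[0,0,0.02],"delta_rot":[0,0,0],"grip":0.06}
    - {"linear":[0,0,0.015],"delta_rot":[0,0,0],"grip":0.06}
    - {"linear":[0,0,0.015],"delta_rot":[0,0,0],"grip":0.06}
    - {"linear":[0,0,0.009],"delta_rot":[0,0,0],"grip":0.06}
    - {"linear":[0,0,0],"delta_rot":[0,0,0],"grip":0.06}
    - {"linear":[0,0,0],"delta_rot":[0,0,0],"grip":0.06}

```text
t: 4.15
tool_pos: [0.4993, -0.1105, 0.0629]
tool_rot: [2.03, 2.396, 0.001]
contact_force: [-0.1, -0.9, -0.5]
opening: 0.0596
grip_force: 0.0
```

>>> jog_arm:
  steps:
    - {"linear":[0,0,0],"delta_rot":[0,0,0],"grip":0.03}
    - {"linear":[0,0,0],"delta_rot":[0,0,0],"grip":0.02}
    - {"linear":[0,0,0],"delta_rot":[0,0,0],"grip":0.01}
    - {"linear":[0,0,0],"delta_rot":[0,0,0],"grip":0.005}
    - {"linear":[0,0,0],"delta_rot":[0,0,0],"grip":0.005}
    - {"linear":[0,0,0],"delta_rot":[0,0,0],"grip":0.005}
    - {"linear":[0,0,0],"delta_rot":[0,0,0],"grip":0.005}
    - {"linear":[0,0,0],"delta_rot":[0,0,0],"grip":0.005}
  newtons: 25

```text
t: 4.95
tool_pos: [0.5019, -0.11, 0.0635]
tool_rot: [2.028, 2.391, 0.009]
contact_force: [10.1, 2.1, -4.5]
opening: 0.0113
grip_force: 31.7
```

>>> jog_arm:
  steps:
    - {"linear":[0,0.0025,0],"delta_rot":[0,0,0],"grip":0.005}
    - {"linear":[0,0,0],"delta_rot":[0,0,0],"grip":0.005}
    - {"linear":[0,0,0],"delta_rot":[0,0,-4],"grip":0.005}
    - {"linear":[0,0,0],"delta_rot":[0,0,-5],"grip":0.005}
    - {"linear":[0,0,0],"delta_rot":[0,0,-5],"grip":0.005}
    - {"linear":[0,0,0],"delta_rot":[0,0,-5],"grip":0.005}
    - {"linear":[0,0,0],"delta_rot":[0,0,0],"grip":0.005}

```text
t: 5.65
tool_pos: [0.5015, -0.1102, 0.0634]
tool_rot: [1.606, 2.7, -0.0]
contact_force: [-2.4, 1.0, 6.1]
opening: 0.0113
grip_force: 33.2
```

```bash
python3 -c "
from h import *
o=ctrl.get_obs();print(o['tool_pos'],o['contact_force'],o['wrist_torque'],o['opening'])"; python3 go.py | tail -4
```

```text
[ 0.50148155 -0.11017905  0.06342629] [-2.3690346   0.97378114  6.11849262] [ 0.13467873  0.41001127 -0.00885115] 0.011338601132132786
pointer 99.53032036959462 dot 153.78525015091674 centre [ 0.49880537 -0.11051528]
[[-0.477  0.879  0.   ]
 [ 0.879  0.477 -0.   ]
 [-0.001  0.    -1.   ]] xdir 118.51859406495231 ydir 28.51859677002733 delta tool [ 0.00092778 -0.00250391 -0.09657446] [ 0.50148155 -0.11017905  0.06342629]
```

>>> jog_arm:
  steps:
    - {"linear":[0,0,0],"delta_rot":[0,0,-5],"grip":0.005}
    - {"linear":[0,0,0],"delta_rot":[0,0,-5],"grip":0.005}
    - {"linear":[0,0,0],"delta_rot":[0,0,-5],"grip":0.005}
    - {"linear":[0,0,0],"delta_rot":[0,0,-5],"grip":0.005}
    - {"linear":[0,0,0],"delta_rot":[0,0,-5],"grip":0.005}
    - {"linear":[0,0,0],"delta_rot":[0,0,-4],"grip":0.005}
    - {"linear":[0,0,0],"delta_rot":[0,0,-3],"grip":0.005}
    - {"linear":[0,0,0],"delta_rot":[0,0,0],"grip":0.005}

```text
t: 6.45
tool_pos: [0.5008, -0.1109, 0.0634]
tool_rot: [-0.8, -3.037, 0.004]
contact_force: [-4.9, -1.3, 8.6]
opening: 0.0108
grip_force: 33.4
```

```bash
python3 -c "
from h import *
o=ctrl.get_obs();print(o['tool_pos'],o['contact_force'],o['wrist_torque'],o['opening'])"; python3 go.py | tail -4
```

```text
[ 0.50083564 -0.11089078  0.06341809] [-4.87127308 -1.32641027  8.61092501] [-0.32200453  0.86803     0.04772767] 0.010841949530513548
pointer 99.53032036959462 dot 153.78525015091674 centre [ 0.49880537 -0.11051528]
[[-0.87   0.492 -0.001]
 [ 0.492  0.87  -0.002]
 [ 0.    -0.002 -1.   ]] xdir 150.4984590180044 ydir 60.49849696407172 delta tool [ 0.00197822 -0.00090813 -0.09657945] [ 0.50083564 -0.11089078  0.06341809]
```

>>> jog_arm:
  steps:
    - {"linear":[0,0,0],"delta_rot":[0,0,-2],"grip":0.005}
    - {"linear":[0,0,0],"delta_rot":[0,0,-2],"grip":0.005}
    - {"linear":[0,0,0],"delta_rot":[0,0,-2],"grip":0.005}
    - {"linear":[0,0,0],"delta_rot":[0,0,0],"grip":0.005}

```text
t: 6.85
tool_pos: [0.5008, -0.111, 0.0634]
tool_rot: [-0.644, -3.074, 0.003]
contact_force: [-4.7, -2.4, 8.7]
opening: 0.0114
grip_force: 39.5
```

```bash
python3 -c "
from h import *
o=ctrl.get_obs();print(o['tool_pos'],o['contact_force'],o['wrist_torque'],o['opening'])"; python3 go.py | tail -4
```

```text
[ 0.50080683 -0.11098372  0.06340753] [-4.68473525 -2.3548294   8.66706975] [-0.34539244  0.84407891 -0.80269484] 0.011401986615976602
pointer 99.53032036959462 dot 153.78525015091674 centre [ 0.49880537 -0.11051528]
[[-0.916  0.402 -0.001]
 [ 0.402  0.916 -0.002]
 [ 0.001 -0.002 -1.   ]] xdir 156.31794411357478 ydir 66.31800866042316 delta tool [ 0.0020762  -0.00056556 -0.09659037] [ 0.50080683 -0.11098372  0.06340753]
```

The moment about z jumped from 0.05 to 0.8 N m at 156°, so the knob is on its stop. I'll release and lift clear.

>>> jog_arm:
  steps:
    - {"linear":[0,0,0],"delta_rot":[0,0,0],"grip":0.05}
    - {"linear":[0,0,0],"delta_rot":[0,0,0],"grip":0.05}
    - {"linear":[0,0,0],"delta_rot":[0,0,0],"grip":0.05}
    - {"linear":[0,0,0],"delta_rot":[0,0,0],"grip":0.05}
    - {"linear":[0,0,0],"delta_rot":[0,0,0],"grip":0.05}
    - {"linear":[0,0,-0.02],"delta_rot":[0,0,0],"grip":0.05}
    - {"linear":[0,0,-0.04],"delta_rot":[0,0,0],"grip":0.05}
    - {"linear":[0,0,-0.04],"delta_rot":[0,0,0],"grip":0.05}
    - {"linear":[0,0,-0.04],"delta_rot":[0,0,0],"grip":0.05}
    - {"linear":[0,0,-0.03],"delta_rot":[0,0,0],"grip":0.05}

```text
t: 7.85
tool_pos: [0.5018, -0.1101, 0.2354]
tool_rot: [0.641, 3.072, -0.001]
contact_force: [-0.4, -0.0, 0.5]
opening: 0.0501
grip_force: 0.0
```

>>> jog_arm:
  steps:
    - {"linear":[0.02,0.03,0],"delta_rot":[0,0,0],"grip":0.05}
    - {"linear":[0.02,0.03,0],"delta_rot":[0,0,0],"grip":0.05}
    - {"linear":[0.02,0.03,0],"delta_rot":[0,0,0],"grip":0.05}
    - {"linear":[0.02,0.03,0],"delta_rot":[0,0,0],"grip":0.05}
    - {"linear":[0.02,0.03,0],"delta_rot":[0,0,0],"grip":0.05}
    - {"linear":[0.02,0.03,0],"delta_rot":[0,0,0],"grip":0.05}
    - {"linear":[0.02,0.03,0],"delta_rot":[0,0,0],"grip":0.05}
    - {"linear":[0.02,0.03,0],"delta_rot":[0,0,0],"grip":0.05}
    - {"linear":[0,0,0],"delta_rot":[0,0,0],"grip":0.05}

```text
t: 8.75
tool_pos: [0.4495, 0.1771, 0.2322]
tool_rot: [-0.633, -3.076, -0.002]
contact_force: [0.5, 0.1, -0.3]
opening: 0.0499
grip_force: 0.0
```

Run:
```python
from h import *
im,d=ctrl.get_image("top")
g=cv2.resize(im[145:245,290:415],None,fx=6,fy=6,interpolation=cv2.INTER_CUBIC)
cv2.imwrite("pics/crop2.png",np.clip(g*1.7,0,255).astype('uint8')[:,:,::-1]);print(ctrl.get_obs()["tool_pos"])
```

```text
[0.44999376 0.17545265 0.23218321]
```

View pics/crop2.png

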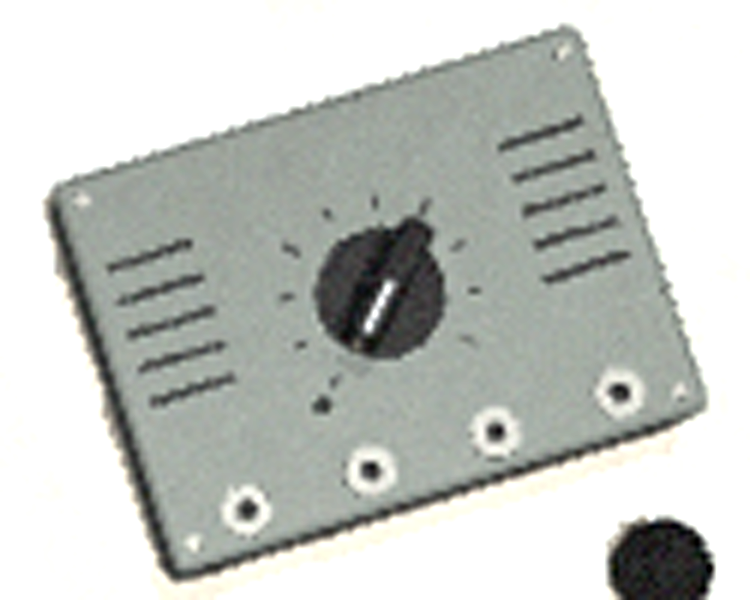

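The bar now runs from (418,222) to its pointer end at (360,347), in line with the dot at (323,405), so the knob is at its off stop. Handing in.

```bash
python3 -c "
from station import ctrl
print(ctrl.finish_job())"
```

```text
the job is handed in; nothing more can be done
None
```

The volume knob is turned anticlockwise to its off stop and let go, the arm is clear, the lamp dimmer was never approached, and the job is handed in (no verdict was returned).

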